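# Test the pulse switch of a mended coffee grinder

### The arm

A 6-joint arm with a two-finger parallel gripper is mounted at the origin on the work surface. World frame = base frame: x ahead of the robot, y to its left, z up, the work surface at z = 0. Lengths are in m, angles in rad, forces in N, time in s.
With the tool pointing down it reaches from about 0.35 to 0.775 m from the base axis. Payload 5.5 kg.
Tool frame: the origin (TCP) lies where the fingers leave the gripper's body, on its centre line; the fingertips stand env.tip_reach ahead of it and the grasp point (between the pads) lies 54 mm ahead of it (env.tip_reach is the distance from the TCP to the fingertips, in m); z points along the fingers, y is the line along which they close (so a half turn about z gives the same grasp; the last joint's range is limited). The gripper opens to 85 mm and grips with 20 to 120 N. Pads are 22 mm wide; open, the fingers measure 114 mm over their backs; the gripper's body (76 mm by 85 mm) begins 54 mm behind the grasp point. The pads swing forward as they close: fully open they stand 13 mm farther back than shut.
Start: joints at [-1.455, 0.313, 0.046, 1.304, 0, 1.431], TCP at [0.145, -0.556, 0.304] pointing down, gripper open.
Joint ranges: [-2.76, 2.76], [-0.86, 1.69], [-1.03, 1.26], [-2.2, 2.34], [-1.47, 1.5], [-3.14, 3.14]. Speed limits (rad/s): [2.57, 2.57, 3.14, 3.14, 3.14, 3.14].

### API

Orientations are given as a unit quaternion [w, x, y, z].
In Python, from workcell import status, optics, hand_in, env gives the robot as it stands.
- The arm moves only by the shell command python3 -m handwheel 'ROWS' [FORCE]. ROWS is a JSON object whose one key "deltas" holds a list of rows, each a list of 5 numbers: the opening, from -1 (shut) to 1 (fully open), then the shift along the tool's x, y, z in units of 40 mm (1.0 is 40 mm), then the turn about the tool's z in units of 10 degrees (1.0 is 10 degrees). In form: {"deltas": [[jaw, x, y, z, roll], ...]}. A call has 1 to 20 rows; each row shifts and turns the commanded pose from where the row before left it, along the tool's axes as they then stand; what a row does not reach is not made up. A row lasts 1/8 s, in which the tool goes at most 62.5 mm and 10.7 degrees, less where a joint would pass 70% of its speed; a pose out of reach is approached as far as the arm can. A call is refused whole if a number of a shift passes 1 or a number of a turn 1, either way. A call with a gripper value outside its range is refused whole. The fingers move at their own pace and stop on an object; FORCE is the grip in N (left out, the last holds). Time passes only in rows, so rows that do not move let the fingers close. It gives the time, the measured TCP pose, the force, the opening and the grip force at its end, in the units of the state.
- status.get_state(): the state, without advancing time (a new reading comes with each control period).
- optics.read_camera(name): name is "side" or "top"; returns a dict with "frame" (480x640x3 uint8, red, green, blue), "depth" (480x640 float32, m along the optical axis (not along the pixel's ray), 0 where there is no reading), "vfov" (degrees; the focal length in pixels is half the picture's height over the tangent of half this angle, whatever the lens; pixels are square), "cx", "cy" (the principal point, pixels), "origin" and "attitude" of the camera in the world. Camera axes: x right, y down, z forward; pixel columns grow to the right and rows downward; lengths in m; the calibration is good to about 2 mm. A picture is of the moment at which its call begins.
- hand_in(): hands the job in; it is judged then, once.
The state is a dict: "clock": time; "joint_pos": joint angles; "qvel": joint speeds; "tau": joint torques, N m; "tcp_pos": TCP position; "orientation": TCP orientation; "wrist_force": force on the tool from outside, world axes, zero at the start; "ft_torque": the same for the moment, N m; "finger_gap": finger opening in m; "grip_force": force on a finger pad.
Only numpy, scipy, OpenCV 4.12 (cv2) and the standard library are available. Lean on these libraries where they do the work, as an engineer would, in place of code of your own. Each camera call takes 0.05 s, during which the arm holds its last target. There are 200 camera calls.

### The job

I have just mended the pulse switch of the coffee grinder on the repair turntable. Bring the grinder round to its front: turn the turntable by its upright knob a quarter turn anticlockwise (seen from above), until it drops into its next stop. Then fit the lid, bar grip in line with the entry notches, and twist it clockwise halfway, to the single pulse mark, never as far as the lock click; the switch spring pushes back, so finish with the lid still gripped and held steady on that mark, and leave everything else on the shelf where it is.

Things in the scene. Friction and masses are not known exactly. Their poses are not given: they have to be found in the camera images.
- turntable (a joint): angle of the round wooden board (310 mm across, top 44 mm above the shelf); grows anticlockwise from above. Its swivel bearing has spring stops every quarter turn: it starts near the one at 0, the next is at 1.571. From a stop it resists (at most 0.8 N m, 6 N at the knob) up to halfway, then draws the board on into the next stop, which holds it against light twisting.
- turn_knob (a point): centre of the top of the turntable's upright round aluminium knob: 20 mm across (23 mm at the top), 60 mm tall above the board, top 104 mm above the shelf, 140 mm from the turning axis. Fixed to the board; travels about the vertical axis through grinder.
- grinder (a point): coffee grinder, steel with black collar, 100 mm across, 130 mm tall, lid off, clamped at the middle of the turntable and turning with it. Origin: centre of its underside, on the turning axis, 44 mm above the shelf; z up. The collar's two entry notches are on its +x and -x sides. With the lid fully home, the lid's origin is on this axis at z = 115 mm and the lid's rim lies on the collar.
- mouth (a point): centre of the grinder's open mouth, level with the collar's top, 130 mm above the grinder's origin; axes as the grinder's. A lip 8 mm thick, 81 mm inner diameter, has two notches 20 mm wide (+x and -x sides, a small raised dot at each) that pass the lid's lugs; the bore below is 91 mm across. Once in, the lugs turn clockwise only, under the lip.
- pulse_mark (a point): one of the two pulse marks: a single upright grey bar, 7 mm wide, raised on the outside of the collar, 40 degrees clockwise of an entry notch (at -40 degrees about the grinder's z from +x; its twin is on the far side, at 140). The double bar at 80 degrees clockwise is lock, where the lid clicks.
- lid: lid standing on the shelf: black rim 97 mm across, clear dome, skirt 76 mm across (foot bevelled to 71) reaching 15 mm below the rim, two lugs at its foot on the +x and -x sides (12 mm wide, 5 mm tall, to 42.5 mm from the axis). Origin: centre of its underside, z up. Bar grip along x on top: 72 mm long, 16 mm wide, 40 to 70 mm above the origin. Half a turn makes no difference. About 0.1 kg.
- pulse_ring (a joint): angle of the sprung switch ring in the collar, pushed by the lid's lugs: 0 at rest, grows clockwise. The lugs meet it about 9 degrees after entry, so with the lid on the pulse mark (40 degrees) it reads about 0.54. It pushes back with about 0.1 N m there; past about 1.1 it goes over centre and clicks into lock at 1.26.
- washer_bowl: white ceramic bowl of steel washers, 110 mm across, 42 mm tall; a bystander, leave it alone. Origin: its underside
- hinge: steel butt hinge lying open and flat, 78 x 75 x 9 mm; a bystander, leave it alone. Origin: its underside
- hex_set: black hinged plastic case, 80 x 160 mm, open, lid standing 88 mm tall, with orange-handled hex keys; a bystander, leave it alone. Origin: its underside
- tea_glass: waisted tea glass on a saucer, 104 mm across, 88 mm tall; a bystander, leave it alone. Origin: its underside
- screwdriver: screwdriver lying on the shelf; a bystander, leave it alone. Origin: its underside
- contact_spray: aluminium spray can, 52 mm across, 160 mm tall; a bystander, leave it alone. Origin: its underside
- cutting_pot: small terracotta pot of soil, 94 mm across, 75 mm tall; a bystander, leave it alone. Origin: its underside
Not all that is in view belongs to the job. Leave any blue, turquoise or yellow look-alike of the lid alone.

How it is judged:
On the way, in this order (a step that is already met when the one before it is completed fails the run):
1. the turntable has been turned a quarter turn anticlockwise and rests in its stop, the lid still off (value of joint turntable between 1.49 and 1.65 rad and velocity of joint turntable between -0.05 and 0.05 rad/s and horizontal distance between lid and grinder above 0.1 m), for 0.3 s.
2. the lid is fully home in the collar, the turntable in its stop (value of joint turntable between 1.49 and 1.65 rad and z of lid in the frame of grinder between 0.11 and 0.1185 m and horizontal distance between lid and grinder below 0.004 m and angle between lid's own z axis and vertical below 0.06 rad), for 0.1 s.
3. the lid is twisted clockwise to the pulse mark (all of step 2 and value of joint pulse_ring between 0.36 and 0.76 rad and angle between the x axis of lid and the x axis of grinder, either way round between 0.49 and 0.91 rad and contact force between lid and the fingers above 2 N), for 0.2 s.
At the end, for the whole second after the job is handed in: Turntable in its quarter-turn stop (1.49 to 1.65 rad); lid home (within 3.5 mm of full depth, 4 mm of centre, 0.06 rad of level) and 28 to 52 degrees clockwise of the notches, switch ring at 0.36 to 0.76 rad; the fingers still grip it (over 2 N) and hold it still (all of step 3 and angular speed of lid below 0.15 rad/s); the arm keeps its last pose, push and grip.
It fails at once if the lid is twisted over into the lock click (value of joint pulse_ring above 1.1 rad).
It fails at once if a bystander is knocked over or shifted by more than 30 mm (distance of any of washer_bowl, hinge, hex_set, tea_glass, screwdriver, contact_spray, cutting_pot from where it was at the start of the episode above 0.03 m or angle between any of washer_bowl, hinge, hex_set, tea_glass, contact_spray, cutting_pot's own z axis and vertical above 0.5 rad).
It also fails if it takes over 72 s, if anything falls off the work surface, if the arm or the gripper's body presses on something with over 40 N, if the wrist force passes 120 N, or if a joint passes its speed limit or range.

## Working session

There is one attempt and no reset: what is moved stays moved. The work goes in short steps, Python scripts to look and compute and a shell command to move; the robot and the scene stay as the last step left them, time stands still between calls to the robot, and variables do not carry over. Pictures are saved under pics/ and viewed, at most 10 in all, crops included, and the job is handed in when it is done.

```bash
mkdir -p pics; ls; cat > h.py <<'E'
import numpy as np,cv2
from workcell import status,optics,env
from scipy.spatial.transform import Rotation as R
def cam(n):
    c=optics.read_camera(n); f=240/np.tan(np.radians(c['vfov'])/2)
    v,u=np.mgrid[:480,:640]; d=c['depth']
    P=np.stack([(u-c['cx'])/f*d,(v-c['cy'])/f*d,d],-1)
    a=np.array(c['attitude'],float)
    M=R.from_quat(a[[1,2,3,0]]).as_matrix() if a.size==4 else a.reshape(3,3)
    W=P@M.T+np.array(c['origin']); W[d==0]=np.nan
    return c['frame'],W,c
E
python3 - <<'E'
from h import *
for n in ['top','side']:
    f,W,c=cam(n); cv2.imwrite(f'pics/{n}0.png',f[...,::-1]); np.save(f'{n}0.npy',W); print(n,c['origin'],c['attitude'],c['vfov'])
print(status.get_state(),env.tip_reach)
E
```

```text
pics
top [0.31456486 0.00701192 1.73303459] [-0.05545935  0.71365615 -0.6966591   0.04780429] 45.557714234234716
side [ 0.3700102  -0.89083922  0.92578459] [-0.41491407  0.90544797 -0.0786151   0.04277798] 50.519680675277314
{'clock': 0.1, 'joint_pos': array([-1.45458002e+00,  3.13938100e-01,  4.51078101e-02,  1.30364028e+00,
        1.78908308e-05,  1.43119498e+00]), 'qvel': array([ 1.36572445e-03, -1.30702923e-03,  2.86370052e-03, -1.56093461e-03,
       -1.82107758e-03, -4.03070198e-05]), 'tau': array([ 2.94308287e-03, -4.81725740e+01,  2.99243653e+01,  1.27041660e-02,
       -1.26252321e-04, -5.39850916e-06]), 'tcp_pos': array([ 0.14544961, -0.55594392,  0.30309691]), 'orientation': array([-8.36958301e-04,  9.91830466e-01,  1.27560282e-01,  1.87326199e-05]), 'wrist_force': array([-0.13357985, -0.395012  ,  0.45668211]), 'ft_torque': array([0.00475154, 0.0288221 , 0.0777103 ]), 'grip_force': 0.0, 'finger_gap': 0.08516911445680808} 0.0726
```

View pics/top0.png

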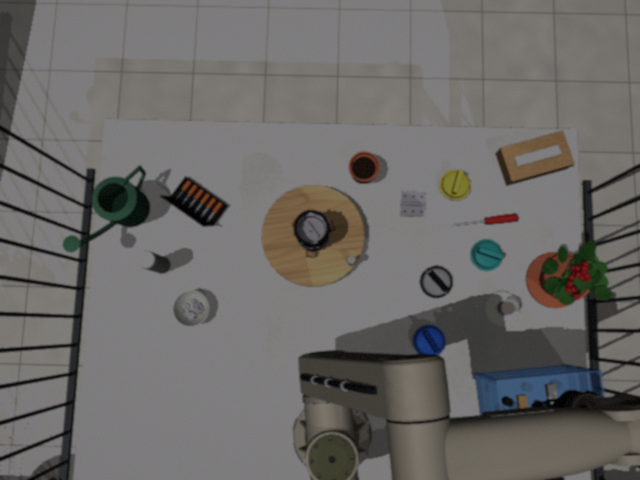

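View pics/side0.png

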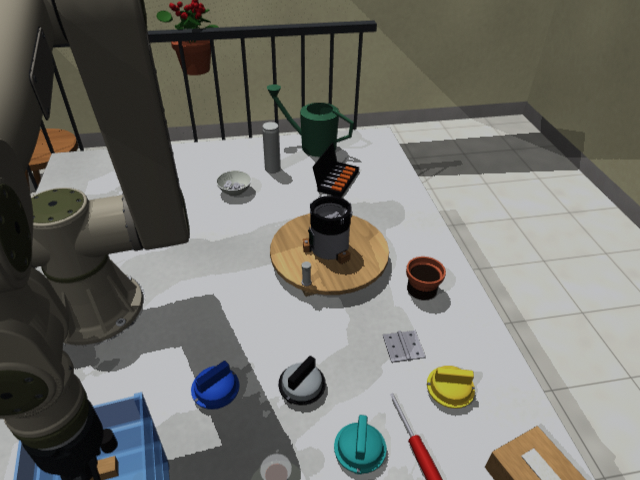

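The top view shows the grinder at (312,230), the knob at (350,260), and the clear/black lid at (436,281). The blue, turquoise and yellow look-alikes are at (429,340), (487,254) and (455,185). The side view agrees, with the lid at (302,382) and the knob at (307,275).

```bash
cat > meas.py <<'E'
from h import *
def circ(p):
    A=np.c_[2*p,np.ones(len(p))]; s=np.linalg.lstsq(A,(p**2).sum(1),rcond=None)[0]
    return s[:2],np.sqrt(s[2]+s[0]**2+s[1]**2)
def board(W):
    z=W[...,2]; sub=np.zeros(z.shape,bool); sub[170:300,245:385]=1
    m=(sub&(abs(z-.044)<.012)).astype(np.uint8)
    c=max(cv2.findContours(m,cv2.RETR_EXTERNAL,cv2.CHAIN_APPROX_NONE)[0],key=cv2.contourArea)[:,0]
    return circ(W[c[:,1],c[:,0],:2])
E
python3 - <<'E'
from meas import *
W=np.load('top0.npy'); z=W[...,2]
print('shelf',np.nanmedian(z[300:340,240:290]),'board z',np.nanmedian(z[250:275,280:300]),board(W))
def reg(v0,v1,u0,u1,z0,z1):
    s=W[v0:v1,u0:u1].reshape(-1,3); return s[(s[:,2]>z0)&(s[:,2]<z1)]
c=reg(200,260,285,340,.16,.19); print('collar',len(c),c.min(0),c.max(0),(c.min(0)+c.max(0))/2)
k=reg(240,280,338,370,.08,.13); print('knob',len(k),k.min(0),k.max(0),k.mean(0), np.median(k,0))
l=reg(258,305,412,460,.012,.1); print('lid',len(l),l.min(0),l.max(0),(l.min(0)+l.max(0))/2)
g=l[l[:,2]>.062]; 
(cx,cy),wh,a=cv2.minAreaRect(g[:,:2].astype(np.float32)); e=np.linalg.svd(g[:,:2]-g[:,:2].mean(0))[2][0]
print('bar',len(g),g.mean(0),cx,cy,wh,a,np.degrees(np.arctan2(e[1],e[0])))
S=np.load('side0.npy')
for n,(v0,v1,u0,u1,a,b) in dict(knob=(255,295,295,320,.09,.12),bar=(345,410,275,330,.06,.09),collar=(190,260,300,360,.165,.185)).items():
    s=S[v0:v1,u0:u1].reshape(-1,3); s=s[(s[:,2]>a)&(s[:,2]<b)]; e=np.linalg.svd(s[:,:2]-s[:,:2].mean(0))[2][0]
    print(n,len(s),s.mean(0),(s.min(0)+s.max(0))/2,np.ptp(s,0),np.degrees(np.arctan2(e[1],e[0])))
f=cv2.imread('pics/top0.png'); cv2.imwrite('pics/c1.png',np.hstack([cv2.resize(f[205:275,275:375]*1,None,fx=5,fy=5,interpolation=2)]))
s=cv2.imread('pics/side0.png'); cv2.imwrite('pics/c2.png',cv2.resize(s[180:300,260:400],None,fx=5,fy=5,interpolation=2))
E
```

```text
shelf -0.0011322867323176888 board z 0.042989685377626596 (array([0.58277252, 0.07226398]), np.float64(0.15287057855180794))
collar 381 [0.5304066  0.0219018  0.16011285] [0.63501728 0.12174298 0.18316681] [0.58271194 0.07182239 0.17163983]
knob 49 [ 0.49310205 -0.05186008  0.09750318] [ 0.51398155 -0.03174746  0.11393289] [ 0.50346616 -0.04259284  0.10328017] [ 0.50250975 -0.04300557  0.10249108]
lid 809 [ 0.40634415 -0.34682415  0.01220654] [ 0.51956205 -0.23046784  0.07810038] [ 0.4629531  -0.28864599  0.04515346]
bar 138 [ 0.45301546 -0.29842137  0.06866329] 0.45276275277137756 -0.29897600412368774 (0.07092098891735077, 0.017359226942062378) 43.34775924682617 -136.32361610407412
knob 79 [ 0.50571891 -0.04799306  0.10074223] [ 0.50585748 -0.04622841  0.09843456] [0.02000699 0.02546305 0.01570055] -93.44000164365059
bar 288 [ 0.4545478  -0.30389497  0.06783042] [ 0.45568365 -0.30224265  0.06632831] [0.06073517 0.05637388 0.0124363 ] -137.44118866779544
collar 457 [0.58526185 0.06657239 0.17135037] [0.5846301  0.06933199 0.17086727] [0.10233947 0.10464794 0.01158099] -95.60796894327922
```

View pics/c2.png

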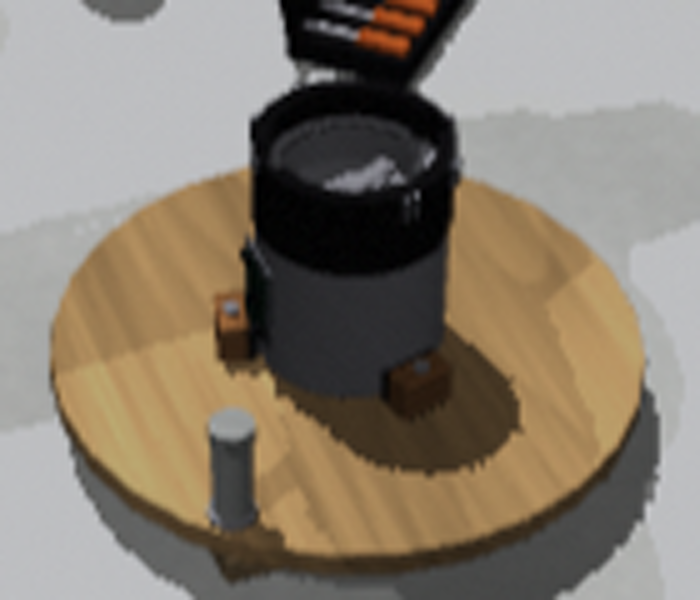

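```bash
cat > go.py <<'E'
from h import *
import sys
# usage: go.py x y z psi(deg)  -> total tool-frame shift in units (present tool axes) and roll units (roll done after)
s=status.get_state(); q=np.array(s['orientation']); M=R.from_quat(q[[1,2,3,0]]).as_matrix()
psi=np.degrees(np.arctan2(M[1,0],M[0,0]))
print('tcp',s['tcp_pos'].round(4),'psi',psi.round(2),'tilt',np.degrees(np.arccos(-M[2,2])).round(2),'q',s['joint_pos'].round(2),'F',s['wrist_force'].round(1),'T',s['ft_torque'].round(2),'gap',s['finger_gap'],'grip',s['grip_force'],'t',s['clock'])
if len(sys.argv)>4:
    t=np.array(sys.argv[1:4],float); d=t-s['tcp_pos']
    print('shift units',(M.T@d/.04).round(3),'roll units',-((float(sys.argv[4])-psi+180)%360-180)/10)
E
python3 go.py .5045 -.0445 .25 55.5
python3 - <<'E'
import numpy as np,cv2
S=np.load('side0.npy'); g=cv2.cvtColor(cv2.imread('pics/side0.png'),6)
for v in range(214,228): print(g[v,332:350])
c=np.array([.585,.069])
for u in (340,341,342,343): print(S[221,u],np.degrees(np.arctan2(*(S[221,u,:2]-c)[::-1])))
E
```

```text
tcp [ 0.1454 -0.5559  0.3031] psi 14.66 tilt 0.1 q [-1.45  0.31  0.05  1.3   0.    1.43] F [-0.1 -0.4  0.5] T [0.   0.03 0.08] gap 0.08516911445680808 grip 0.0 t 0.1
shift units [ 11.919 -10.096   1.347] roll units -4.084274073141816
[112 136 135 132 111  81  59  91  45  40  45  48  27  14  14  13  11  12]
[137 134 124 121 107  75 105 131  93  53  36  22  15  13  16  12   7   6]
[132 114 104 118  98  61  99  99  93  48  23  15  14  12  10   7   4  10]
[101  64  71  91  41  38  25  24  15  16  16  15  11   7   4   5   4   6]
[46 21 25 23 18 14 16 14 15 20 31 81  6  4  5  5  4  3]
[12 13 14 15 11 12 14 11 23 57 35 90  6  3  4  3  3  5]
[ 9 10 11  9  7  5  6  7 22 61 18 27  7  1  3  5  4  8]
[ 4  2  6  4  4  2  4  4 15 29 19 28  5  2  2  3  5  8]
[ 3  1  5  3  3  5  2  4 15 28 18 29  4  4  3  3  2  7]
[ 1  3  3  4  5  6  3  6 13 26 12 20  0  5  1  2  5 12]
[ 1  4  3  3  6  1  6  7 10 18  4  7  4  4  3  2  5 23]
[ 1  2  4  2  3  3  5  4  2  5  4  3  2  3  4  2  3 36]
[ 4  5  3  4  2  4  3  5  3  4  4  3  5  2  5  4  7 48]
[ 4  3  5  4  3  5  4  4  4  4  2  5  6  2  3  4 16 64]
[0.59962192 0.02462257 0.16683611] -71.76346165755174
[0.60022861 0.01736411 0.17253452] -73.5680008154183
[0.60407294 0.02288741 0.16763224] -67.52919073935651
[0.60609862 0.02126162 0.16866017] -66.15632261088919
```

View pics/c1.png

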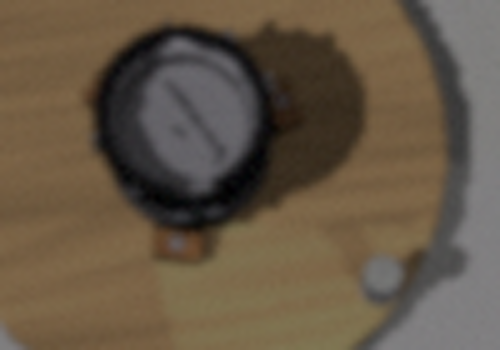

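The enlarged crop shows the entry notches near the ±x direction, at (180,45) and (190,195). That agrees with the lock bar at about -70°, which puts the notch at about 10°.

```bash
python3 -m handwheel '{"deltas": [[1,0.5,-0.42,0,0],[1,1,-0.85,0,0],[1,1,-0.85,0,0],[1,1,-0.85,0,0],[1,1,-0.85,0,0],[1,1,-0.85,0,0],[1,1,-0.85,0,0],[1,1,-0.85,0,0],[1,1,-0.85,0,0],[1,1,-0.85,0,0],[1,1,-0.85,0,0],[1,0.9,-0.75,0,0],[1,0.5,-0.3,0,0],[1,0,0,0,-1],[1,0,0,0,-1],[1,0,0,0,-1],[1,0,0,0,-1],[1,0,0,0,-0.08],[1,0,0,0,0]]}' 40; python3 go.py .5045 -.0445 .14 55.5
```

```text
clock: 2.48
tcp_pos: [0.505, -0.05, 0.3037]
orientation: [-0.0, 0.886, 0.464, -0.0]
wrist_force: [0.5, -0.8, -0.3]
finger_gap: 0.0853
grip_force: 0.0
tcp [ 0.505  -0.05    0.3037] psi 55.3 tilt 0.03 q [-0.26  0.18 -0.13  1.26 -0.    1.92] F [ 0.5 -0.8 -0.3] T [ 0.03 -0.04 -0.05] gap 0.085289958426353 grip 0.0 t 2.475
shift units [ 0.108 -0.087  4.091] roll units -0.01958084962148803
```

```bash
python3 -m handwheel '{"deltas": [[1,0.1,-0.09,0.8,0],[1,0,0,0.9,0],[1,0,0,0.9,0],[1,0,0,0.9,0],[1,0,0,0.55,0],[1,0,0,0,0],[-1,0,0,0,0],[-1,0,0,0,0],[-1,0,0,0,0],[-1,0,0,0,0],[-1,0,0,0,0],[-1,0,0,0,0]]}' 30; python3 go.py; python3 - <<'E'
from meas import *
f,W,c=cam('side'); cv2.imwrite('pics/s1.png',cv2.resize(f[150:330,220:440,::-1],None,fx=3,fy=3))
E
```

```text
clock: 3.98
tcp_pos: [0.5049, -0.0449, 0.1427]
orientation: [0.001, 0.885, 0.465, 0.001]
wrist_force: [-0.7, -1.2, 6.6]
finger_gap: 0.0214
grip_force: 29.3
tcp [ 0.5049 -0.0449  0.1427] psi 55.46 tilt 0.09 q [-0.25  0.29 -0.4   0.88 -0.    1.93] F [-0.7 -1.2  6.6] T [0.02 0.16 0.01] gap 0.021398973664569384 grip 29.281387450173497 t 3.975
```

View pics/s1.png

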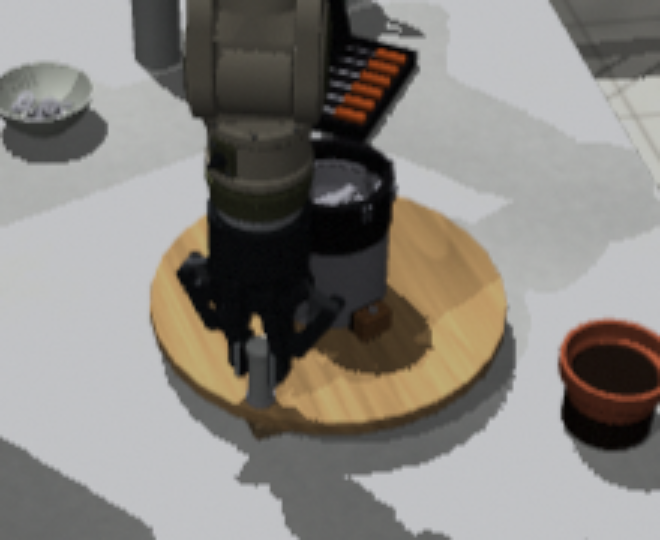

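The fingers hold the knob at (260,360), gap 21 mm.

```bash
python3 -m handwheel '{"deltas": [[-1,0.013,0.305,0,-0.5],[-1,0.013,0.305,0,-0.5],[-1,0.013,0.305,0,-0.5],[-1,0.013,0.305,0,-0.5],[-1,0.013,0.305,0,-0.5],[-1,0.013,0.305,0,-0.5],[-1,0.013,0.305,0,-0.5],[-1,0.013,0.305,0,-0.5],[-1,0.013,0.305,0,-0.5],[-1,0,0,0,0]]}'; python3 go.py
python3 - <<'E'
import numpy as np
for a in (-79.5,-34.5): print(a,np.array([.5835,.0705])+.14*np.array([np.cos(np.radians(a)),np.sin(np.radians(a))]))
E
```

```text
clock: 5.28
tcp_pos: [0.6104, -0.0666, 0.1427]
orientation: [0.001, 0.639, 0.769, 0.001]
wrist_force: [-0.3, 2.1, 7.1]
finger_gap: 0.0217
grip_force: 30.0
tcp [ 0.6104 -0.0666  0.1427] psi 100.51 tilt 0.14 q [-0.24  0.48 -0.12  0.97  0.    1.15] F [-0.3  2.1  7.1] T [0.46 0.06 0.03] gap 0.021703417887927096 grip 29.973525521345437 t 5.275
-79.5 [ 0.60901297 -0.06715569]
-34.5 [ 0.69887767 -0.00879687]
```

```bash
python3 -m handwheel '{"deltas": [[-1,0.013,0.305,0,-0.5],[-1,0.013,0.305,0,-0.5],[-1,0.013,0.305,0,-0.5],[-1,0.013,0.305,0,-0.5],[-1,0.013,0.305,0,-0.5],[-1,0.013,0.305,0,-0.5],[-1,0.013,0.305,0,-0.5],[-1,0.013,0.305,0,-0.5],[-1,0.013,0.305,0,-0.5],[-1,0,0,0,0],[-1,0,0,0,0]]}'; python3 go.py
```

```text
clock: 6.65
tcp_pos: [0.6994, -0.0086, 0.1427]
orientation: [0.001, 0.297, 0.955, 0.0]
wrist_force: [-0.4, 2.1, 5.6]
finger_gap: 0.0216
grip_force: 30.0
tcp [ 0.6994 -0.0086  0.1427] psi 145.39 tilt 0.08 q [-0.13  0.63  0.15  1.09  0.    0.48] F [-0.4  2.1  5.6] T [ 0.34  0.05 -0.1 ] gap 0.021550375132519728 grip 30.018403376452625 t 6.65
```

```bash
python3 -m handwheel '{"deltas": [[1,0,0,0,0],[1,0,0,0,0],[1,0,0,0,0],[1,0,0,0,0],[1,0,0,-0.5,0],[1,0,0,-1,0],[1,0,0,-1,0],[1,0,0,-1,0],[1,0,0,-0.5,0],[1,0,0,0,0]]}'; python3 go.py .4537 -.3005 .304 43
```

```text
clock: 7.9
tcp_pos: [0.6999, -0.0091, 0.304]
orientation: [0.002, 0.297, 0.955, 0.0]
wrist_force: [0.1, 0.0, 0.3]
finger_gap: 0.0852
grip_force: 0.0
tcp [ 0.6999 -0.0091  0.304 ] psi 145.45 tilt 0.24 q [-0.13  0.57  0.44  1.44 -0.    0.48] F [0.1 0.  0.3] T [0.01 0.01 0.  ] gap 0.08523088326552376 grip 0.0 t 7.9
shift units [ 0.938 -9.49  -0.02 ] roll units 10.244869318007659
```

```bash
python3 -m handwheel '{"deltas": [[1,0.09,-0.5,0,0],[1,0.1,-1,0,0],[1,0.1,-1,0,0],[1,0.1,-1,0,0],[1,0.1,-1,0,0],[1,0.1,-1,0,0],[1,0.1,-1,0,0],[1,0.1,-1,0,0],[1,0.1,-1,0,0],[1,0.05,-0.99,0,0],[1,0,0,0,1],[1,0,0,0,1],[1,0,0,0,1],[1,0,0,0,1],[1,0,0,0,1],[1,0,0,0,1],[1,0,0,0,1],[1,0,0,0,1],[1,0,0,0,1],[1,0,0,0,1]]}'; python3 go.py .4537 -.3005 .118 43
python3 - <<'E'
from meas import *
f,W,c=cam('top'); np.save('top1.npy',W); z=W[...,2]
def reg(v0,v1,u0,u1,z0,z1):
    s=W[v0:v1,u0:u1].reshape(-1,3); return s[(s[:,2]>z0)&(s[:,2]<z1)]
print(board(W)); c=reg(200,260,285,340,.16,.19); print('collar',(c.min(0)+c.max(0))/2)
k=W[170:300,245:385].reshape(-1,3); k=k[(k[:,2]>.08)&(k[:,2]<.12)&(np.hypot(*(k[:,:2]-[.583,.0715]).T)>.12)]
print('knob top',len(k),k.mean(0),np.degrees(np.arctan2(k[:,1].mean()-.0715,k[:,0].mean()-.583)))
f2,S,c2=cam('side'); np.save('side1.npy',S)
s=S[170:320,260:420].reshape(-1,3); k=s[(s[:,2]>.09)&(s[:,2]<.12)&(np.hypot(*(s[:,:2]-[.585,.069]).T)>.12)]
print('knob side',len(k),k.mean(0),np.degrees(np.arctan2(k[:,1].mean()-.069,k[:,0].mean()-.585)))
a=cv2.convertScaleAbs(cv2.resize(f[200:262,280:345,::-1],(390,372),interpolation=2),alpha=1.8); b=cv2.convertScaleAbs(cv2.resize(f2[190:252,300:365,::-1],(390,372),interpolation=2),alpha=1.8)
cv2.imwrite('pics/t1.png',np.hstack([a,b]))
E
```

```text
clock: 10.4
tcp_pos: [0.4523, -0.2999, 0.3001]
orientation: [-0.001, 0.923, 0.384, -0.001]
wrist_force: [0.4, 0.1, -0.2]
finger_gap: 0.0854
grip_force: 0.0
tcp [ 0.4523 -0.2999  0.3001] psi 45.12 tilt 0.15 q [-0.73  0.25 -0.04  1.28 -0.    1.62] F [ 0.4  0.1 -0.2] T [ 0.   -0.01 -0.  ] gap 0.08543814267023414 grip 0.0 t 10.4
shift units [0.015 0.047 4.551] roll units 0.2117979713045827
(array([0.5816832 , 0.07297248]), np.float64(0.15214824693252876))
collar [0.58256134 0.07255275 0.17177463]
knob top 59 [ 0.70200078 -0.01367905  0.09848257] -35.59454303980797
knob side 73 [ 0.69931391 -0.0119893   0.10013295] -35.31687116479038
```

View pics/t1.png

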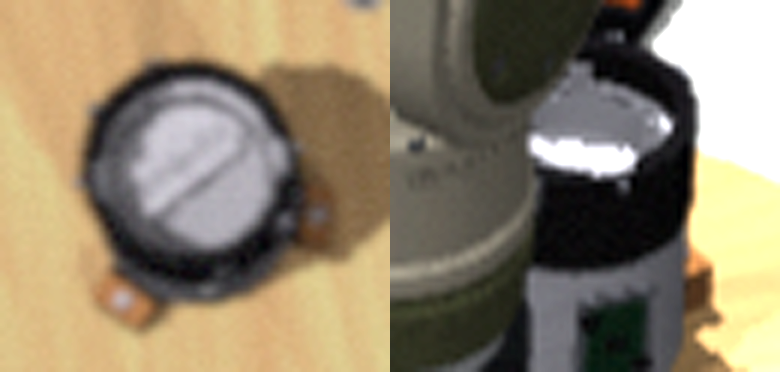

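The turntable has turned about 89°. In the top crop the notches are at roughly (285,155) and (95,180). In the side crop there's a small raised dot at (625,185).

```bash
python3 - <<'E'
from h import *
def setup(n): 
    f,W,c=cam(n); a=np.array(c['attitude']); M=R.from_quat(a[[1,2,3,0]]).as_matrix(); return f,W,c,M
def proj(P,c,M):
    p=(P-np.array(c['origin']))@M; f=240/np.tan(np.radians(c['vfov'])/2); return np.c_[p[:,0]/p[:,2]*f+c['cx'],p[:,1]/p[:,2]*f+c['cy']]
F=[];D=[]
for i in range(6):
    f,W,c,M=setup('top'); F.append(f.astype(float)); D.append(W[...,2])
F=np.mean(F,0); Z=np.nanmean(D,0); old=cv2.imread('pics/top0.png').astype(float)
a=np.arange(0,360,10); 
for nm,img in (('old',old),('new',F)):
  g=img.mean(-1).astype(np.float32)
  for r in (.041,.043,.045):
    P=np.c_[.5825+r*np.cos(np.radians(a)),.0725+r*np.sin(np.radians(a)),np.full(len(a),.174)]
    uv=proj(P,c,M).astype(np.float32); print(nm,r,cv2.remap(g,uv[:,0],uv[:,1],1)[:,0].round().astype(int).tolist())
P=np.c_[.5825+.042*np.cos(np.radians(a)),.0725+.042*np.sin(np.radians(a)),np.full(len(a),.174)]
uv=proj(P,c,M).astype(np.float32); print('z mm',(1000*cv2.remap(Z.astype(np.float32),uv[:,0],uv[:,1],1)[:,0]).round().astype(int).tolist())
f,W,c,M=setup('side'); g=f.mean(-1)
np.set_printoptions(linewidth=200)
print(g[214:228,330:350].astype(int))
# map column to collar angle
for zz in (.164,.168,.171):
  an=np.arange(-110,-49,5.); P=np.c_[.585+.0505*np.cos(np.radians(an)),.069+.0505*np.sin(np.radians(an)),np.full(len(an),zz)]
  print(zz,[(int(x),round(float(p[0]),1),round(float(p[1]),1)) for x,p in zip(an,proj(P,c,M))])
E
```

```text
old 0.041 [87, 70, 33, 19, 20, 25, 24, 21, 24, 21, 24, 22, 25, 27, 26, 25, 28, 29, 41, 69, 86, 63, 62, 63, 66, 65, 66, 63, 67, 69, 61, 74, 74, 63, 47, 58]
old 0.043 [59, 48, 20, 14, 12, 18, 19, 15, 18, 19, 21, 19, 20, 21, 19, 21, 19, 21, 34, 63, 81, 43, 41, 42, 45, 46, 48, 47, 50, 52, 44, 50, 51, 39, 27, 34]
old 0.045 [36, 32, 16, 19, 20, 23, 22, 20, 19, 27, 30, 22, 22, 20, 16, 21, 15, 14, 26, 52, 65, 28, 21, 23, 26, 29, 32, 31, 34, 30, 28, 31, 30, 23, 23, 24]
new 0.041 [55, 45, 31, 28, 29, 30, 26, 27, 25, 48, 53, 47, 28, 25, 26, 29, 27, 29, 28, 35, 51, 60, 62, 66, 63, 68, 60, 79, 92, 74, 65, 76, 72, 69, 65, 63]
new 0.043 [28, 25, 18, 16, 19, 21, 19, 20, 21, 39, 44, 40, 23, 21, 18, 21, 20, 21, 19, 23, 30, 38, 41, 44, 42, 49, 42, 75, 90, 62, 44, 53, 49, 44, 39, 38]
new 0.045 [20, 19, 13, 18, 22, 23, 19, 26, 28, 38, 41, 37, 31, 24, 15, 14, 15, 15, 14, 15, 20, 23, 24, 25, 29, 32, 28, 65, 76, 46, 26, 33, 28, 28, 26, 25]
z mm [171, 170, 172, 172, 173, 171, 173, 172, 173, 154, 153, 152, 171, 173, 174, 173, 173, 172, 172, 174, 172, 169, 171, 171, 174, 168, 164, 153, 153, 156, 172, 171, 172,
[... 1327 characters left out ...]
 223.6), (-75, 339.7, 223.1), (-70, 341.3, 222.6), (-65, 342.8, 222.0), (-60, 344.3, 221.3), (-55, 345.6, 220.5), (-50, 346.7, 219.7)]
0.168 [(-110, 327.1, 222.8), (-105, 329.0, 223.0), (-100, 330.8, 223.0), (-95, 332.7, 223.0), (-90, 334.5, 222.9), (-85, 336.3, 222.6), (-80, 338.1, 222.3), (-75, 339.8, 221.8), (-70, 341.4, 221.3), (-65, 342.9, 220.7), (-60, 344.3, 220.0), (-55, 345.6, 219.2), (-50, 346.8, 218.4)]
0.171 [(-110, 327.1, 221.8), (-105, 329.0, 222.0), (-100, 330.9, 222.0), (-95, 332.7, 222.0), (-90, 334.6, 221.9), (-85, 336.4, 221.6), (-80, 338.1, 221.3), (-75, 339.8, 220.8), (-70, 341.4, 220.3), (-65, 343.0, 219.7), (-60, 344.4, 219.0), (-55, 345.7, 218.2), (-50, 346.9, 217.4)]
```

Depth shows both notches clearly, centred at 100° and 280°. Next I'll grasp the lid.

```bash
python3 -m handwheel '{"deltas": [[1,0.015,0.047,0.5,0.21],[1,0,0,1,0],[1,0,0,1,0],[1,0,0,1,0],[1,0,0,0.75,0],[1,0,0,0.3,0],[1,0,0,0,0],[-1,0,0,0,0],[-1,0,0,0,0],[-1,0,0,0,0],[-1,0,0,0,0],[-1,0,0,0,0],[-1,0,0,0,0],[-1,0,0,0,0]]}' 60; python3 go.py
```

```text
clock: 12.6
tcp_pos: [0.4547, -0.3013, 0.1203]
orientation: [0.0, 0.929, 0.369, 0.0]
wrist_force: [-1.6, 1.3, 4.9]
finger_gap: 0.0149
grip_force: 63.8
tcp [ 0.4547 -0.3013  0.1203] psi 43.36 tilt 0.03 q [-0.73  0.38 -0.33  0.86 -0.    1.65] F [-1.6  1.3  4.9] T [0.24 0.15 0.03] gap 0.014890475977182415 grip 63.82766604423523 t 12.6
```

```bash
python3 -m handwheel '{"deltas": [[-1,0,0,-0.5,0],[-1,0,0,-1,0],[-1,0,0,-1,0],[-1,0,0,-1,0],[-1,0,0,-1,0],[-1,0,0,-0.7,0],[-1,0,0,-0.3,0],[-1,0,0,0,-1],[-1,0,0,0,-1],[-1,0,0,0,-1],[-1,0,0,0,-1],[-1,0,0,0,-1],[-1,0,0,0,-0.66],[-1,0,0,0,0],[-1,0,0,0,0]]}'; python3 go.py .5835 .071 .34 100
python3 - <<'E'
from meas import *
for n in ('side','top'):
    f,W,c=cam(n); s=status.get_state()['tcp_pos']; p=W.reshape(-1,3)
    p=p[(np.hypot(*(p[:,:2]-s[:2]).T)<.065)&(abs(p[:,2]-(s[2]-.1203+.018))<.015)]
    print(n,len(p),p.min(0)if len(p) else '',p.max(0) if len(p) else '')
    if len(p)>50:
        h=cv2.convexHull(p[:,:2].astype(np.float32))[:,0]; print(circ(h))
    cv2.imwrite(f'pics/l_{n}.png',f[...,::-1])
E
```

```text
clock: 14.48
tcp_pos: [0.4545, -0.3012, 0.3391]
orientation: [-0.001, 0.644, 0.765, -0.0]
wrist_force: [-0.7, 1.2, -1.9]
finger_gap: 0.0146
grip_force: 62.9
tcp [ 0.4545 -0.3012  0.3391] psi 99.84 tilt 0.07 q [-0.73  0.25  0.04  1.37 -0.    0.67] F [-0.7  1.2 -1.9] T [ 0.01 -0.01  0.02] gap 0.014645682976011244 grip 62.93513774871826 t 14.475
shift units [ 8.616  4.769 -0.018] roll units -0.015673894163671775
side 737 [ 0.40731018 -0.3514757   0.22264702] [ 0.50370945 -0.2666329   0.25198537]
(array([ 0.45542565, -0.30398129]), np.float64(0.04760323122735156))
top 144 [ 0.4285629  -0.29732423  0.23069004] [ 0.50138682 -0.25227804  0.25178708]
(array([ 0.45598421, -0.29594666]), np.float64(0.04324755951412118))
```

View pics/l_side.png

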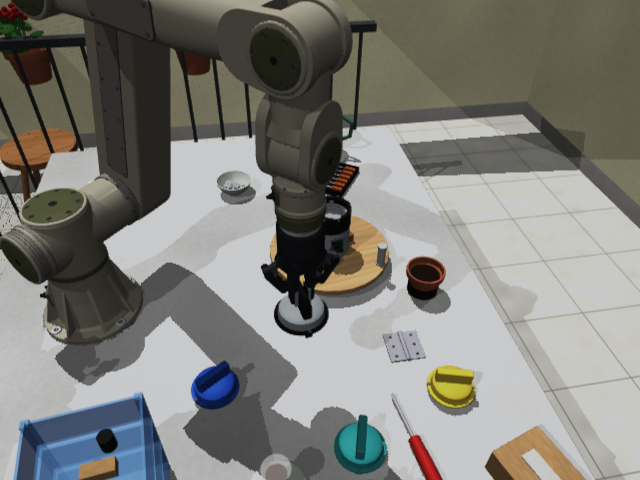

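The side view shows the lid held level at (302,313). Its centre matches the TCP within about 1 mm after correcting for camera bias.

```bash
python3 -m handwheel '{"deltas": [[-1,0.4,0.22,0,0],[-1,0.9,0.5,0,0],[-1,0.9,0.5,0,0],[-1,0.9,0.5,0,0],[-1,0.9,0.5,0,0],[-1,0.9,0.5,0,0],[-1,0.9,0.5,0,0],[-1,0.9,0.5,0,0],[-1,0.9,0.5,0,0],[-1,0.7,0.4,0,0],[-1,0.3,0.14,0,0],[-1,0,0.1,0,0],[-1,0,0,0,0],[-1,0,0,0,0]]}'; python3 go.py .5838 .0706 .30 100
python3 - <<'E'
from meas import *
f,W,c=cam('side'); s=status.get_state()['tcp_pos']
for nm,zc,hz in (('lid',s[2]-.1203+.018,.012),('collar',.172,.006)):
    p=W.reshape(-1,3); p=p[(np.hypot(*(p[:,:2]-s[:2]).T)<.065)&(abs(p[:,2]-zc)<hz)]
    h=cv2.convexHull(p[:,:2].astype(np.float32))[:,0]; print(nm,len(p),circ(h),p.min(0),p.max(0))
cv2.imwrite('pics/m.png',cv2.resize(f[140:290,240:440,::-1],None,fx=4,fy=4,interpolation=2))
E
```

```text
clock: 16.32
tcp_pos: [0.5865, 0.0702, 0.3399]
orientation: [0.0, 0.644, 0.765, -0.0]
wrist_force: [-0.1, -0.7, -1.4]
finger_gap: 0.0148
grip_force: 62.9
tcp [0.5865 0.0702 0.3399] psi 99.87 tilt 0.02 q [-0.02  0.34  0.17  1.4  -0.    1.38] F [-0.1 -0.7 -1.4] T [-0.05 -0.07  0.01] gap 0.014812296763937508 grip 62.92344689369202 t 16.325
shift units [ 0.022 -0.064  0.999] roll units -0.013328224538003041
lid 358 (array([0.58817086, 0.06827298]), np.float64(0.04892698549156677)) [0.54056298 0.01923631 0.22564823] [0.6369969 0.0999409 0.2496368]
collar 336 (array([0.58522887, 0.06848205]), np.float64(0.051350851502903125)) [0.53464748 0.01691663 0.1660368 ] [0.63604696 0.11659117 0.17750093]
```

View pics/m.png

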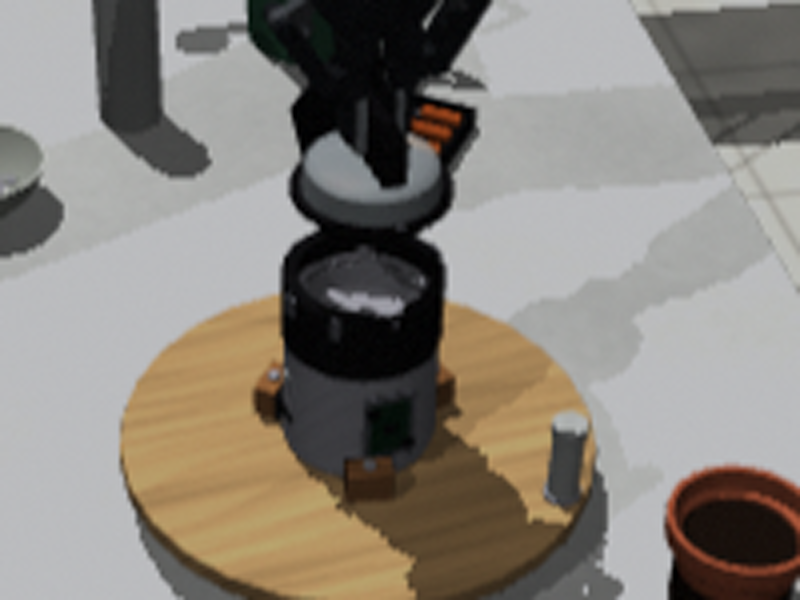

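Same-camera comparison gives the lid 3 mm too far in +x. I'll correct that and descend.

```bash
python3 -m handwheel '{"deltas": [[-1,0.02,-0.07,0,-0.01],[-1,0,0,0.4,0],[-1,0,0,0.4,0],[-1,0,0,0.2,0],[-1,0,0,0.1,0],[-1,0,0,0.1,0],[-1,0,0,0.1,0],[-1,0,0,0,0]]}'; python3 go.py .5838 .0706 .2793 100
```

```text
clock: 17.38
tcp_pos: [0.5837, 0.0715, 0.2877]
orientation: [-0.0, 0.642, 0.766, -0.0]
wrist_force: [0.2, 0.8, -1.6]
finger_gap: 0.0147
grip_force: 62.9
tcp [0.5837 0.0715 0.2877] psi 100.06 tilt 0.02 q [-0.01  0.34  0.05  1.28 -0.    1.38] F [ 0.2  0.8 -1.6] T [ 0.04  0.06 -0.03] gap 0.014704115525417172 grip 62.92548894882202 t 17.375
shift units [-0.023 -0.001  0.21 ] roll units 0.005764102958465855
```

```bash
python3 -m handwheel '{"deltas": [[-1,0,0,0.07,0],[-1,0,0,0.07,0],[-1,0,0,0.06,0],[-1,0,0,0,0],[-1,0,0,0,0]]}'; python3 go.py .5838 .0706 .2793 100
```

```text
clock: 18.0
tcp_pos: [0.5837, 0.0715, 0.2799]
orientation: [0.0, 0.642, 0.766, -0.0]
wrist_force: [-0.6, 0.4, -0.9]
finger_gap: 0.0148
grip_force: 62.9
tcp [0.5837 0.0715 0.2799] psi 100.05 tilt 0.0 q [-0.01  0.35  0.03  1.26 -0.    1.38] F [-0.6  0.4 -0.9] T [-0.01 -0.04  0.01] gap 0.01476856580890237 grip 62.876912355422974 t 18.0
shift units [-0.022 -0.003  0.015] roll units 0.005498385492376201
```

Free entry so far. I'll press a little further to find the seat.

```bash
python3 -m handwheel '{"deltas": [[-1,0,0,0.025,0],[-1,0,0,0.025,0],[-1,0,0,0,0],[-1,0,0,0,0]]}'; python3 go.py .5838 .0706 .2793 100;  python3 - <<'E'
from meas import *
f,W,c=cam('side'); s=status.get_state()['tcp_pos']
cv2.imwrite('pics/n.png',cv2.resize(f[160:260,270:400,::-1],None,fx=5,fy=5,interpolation=2))
E
```

```text
clock: 18.5
tcp_pos: [0.5836, 0.0715, 0.2792]
orientation: [0.001, 0.642, 0.766, 0.0]
wrist_force: [-2.5, -0.4, 7.3]
finger_gap: 0.0148
grip_force: 63.8
tcp [0.5836 0.0715 0.2792] psi 100.06 tilt 0.08 q [-0.01  0.35  0.03  1.25 -0.    1.38] F [-2.5 -0.4  7.3] T [-0.03  0.42  0.02] gap 0.014830392234601508 grip 63.81593585014343 t 18.5
shift units [-0.022  0.    -0.002] roll units 0.005736022553176667
```

View pics/n.png

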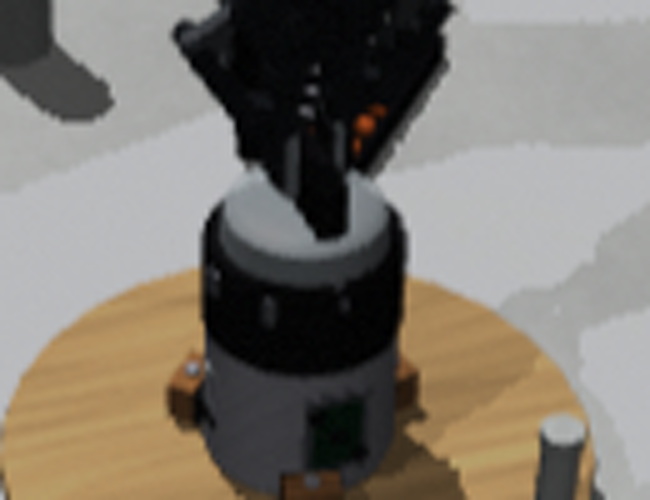

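The lid sits fully home, rim on the collar, with 7 N at the predicted height. The single pulse bar is at (268,310). Now I'll twist clockwise.

```bash
python3 -m handwheel '{"deltas": [[-1,0,0,0,0.4],[-1,0,0,0,0.4],[-1,0,0,0,0.4],[-1,0,0,0,0.4],[-1,0,0,0,0.4],[-1,0,0,0,0]]}'; python3 go.py .5838 .0706 .2793 60
```

```text
clock: 19.3
tcp_pos: [0.5844, 0.0719, 0.2792]
orientation: [0.001, 0.765, 0.644, 0.001]
wrist_force: [0.2, 1.3, 6.1]
finger_gap: 0.0149
grip_force: 63.8
tcp [0.5844 0.0719 0.2792] psi 80.13 tilt 0.18 q [-0.01  0.35  0.03  1.25  0.    1.73] F [0.2 1.3 6.1] T [ 0.33 -0.17  0.14] gap 0.014921808714173089 grip 63.798619508743286 t 19.3
shift units [-0.035 -0.01  -0.003] roll units 2.0126617313162116
```

```bash
python3 -m handwheel '{"deltas": [[-1,0,0,0,0.4],[-1,0,0,0,0.4],[-1,0,0,0,0.4],[-1,0,0,0,0.4],[-1,0,0,0,0.4],[-1,0,0,0,0],[-1,0,0,0,0],[-1,0,0,0,0],[-1,0,0,0,0],[-1,0,0,0,0]]}'; python3 go.py .5838 .0706 .2793 60; python3 - <<'E'
from meas import *
S=[]
for n in ('side','top'):
    f,W,c=cam(n); s=status.get_state()['tcp_pos']; p=W.reshape(-1,3)
    p=p[(np.hypot(*(p[:,:2]-s[:2]).T)<.065)&(p[:,2]>.16)&(p[:,2]<.185)]
    k=W[170:320,245:420].reshape(-1,3); k=k[(k[:,2]>.085)&(k[:,2]<.12)&(np.hypot(*(k[:,:2]-[.584,.071]).T)>.12)]
    print(n,'knob',k.mean(0),np.degrees(np.arctan2(k[:,1].mean()-.071,k[:,0].mean()-.584)))
    if n=='side': cv2.imwrite('pics/o.png',cv2.resize(f[160:260,270:400,::-1],None,fx=5,fy=5,interpolation=2))
E
```

```text
clock: 20.55
tcp_pos: [0.5843, 0.0719, 0.2792]
orientation: [0.0, 0.865, 0.501, 0.001]
wrist_force: [0.3, 3.5, 5.7]
finger_gap: 0.0147
grip_force: 63.8
tcp [0.5843 0.0719 0.2792] psi 60.18 tilt 0.17 q [-0.01  0.35  0.03  1.25  0.    2.08] F [0.3 3.5 5.7] T [ 0.26 -0.07  0.15] gap 0.014740441621267688 grip 63.84600877761841 t 20.55
shift units [-0.036  0.005 -0.002] roll units 0.01803594766807919
side knob [ 0.69557856 -0.01807348  0.09852833] -38.600466130341864
top knob [ 0.69332575 -0.01223387  0.10290929] -37.28340469050284
```

View pics/o.png

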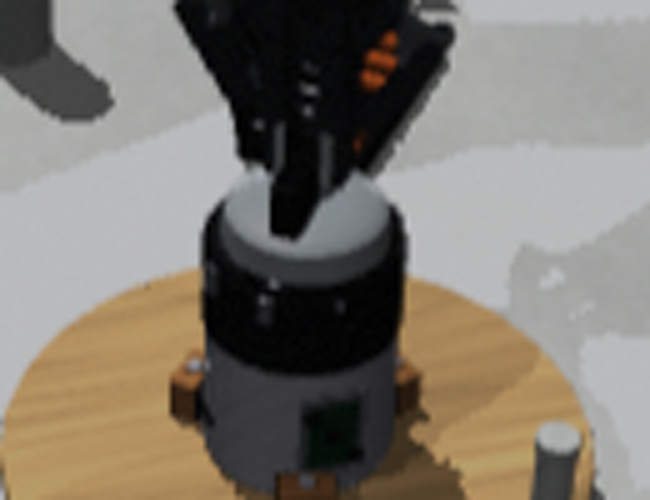

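The bar now points at the pulse mark, (268,305) in the crop. The twist reaction has pulled the board back about 2.5°, still within its stop. I'll ease the downward press slightly to reduce the friction drag.

```bash
python3 -m handwheel '{"deltas": [[-1,0,0,-0.01,0],[-1,0,0,-0.005,0],[-1,0,0,0,0],[-1,0,0,0,0],[-1,0,0,0,0],[-1,0,0,0,0]]}'; python3 go.py; python3 - <<'E'
from meas import *
K={'side':[],'top':[]}
for i in range(5):
  for n,ce in (('side',[.585,.069]),('top',[.583,.0715])):
    f,W,c=cam(n); k=W[170:320,245:420].reshape(-1,3); k=k[(k[:,2]>.09)&(k[:,2]<.12)&(np.hypot(*(k[:,:2]-ce).T)>.12)].mean(0); K[n].append(np.degrees(np.arctan2(k[1]-ce[1],k[0]-ce[0])))
print({n:(np.mean(v),np.std(v)) for n,v in K.items()})
E
```

```text
clock: 21.4
tcp_pos: [0.5844, 0.0719, 0.2793]
orientation: [0.0, 0.866, 0.501, 0.001]
wrist_force: [0.2, 4.6, 6.0]
finger_gap: 0.0146
grip_force: 63.9
tcp [0.5844 0.0719 0.2793] psi 60.11 tilt 0.13 q [-0.01  0.35  0.03  1.25  0.    2.08] F [0.2 4.6 6. ] T [ 0.58 -0.27  0.26] gap 0.014590134993301704 grip 63.889485597610474 t 21.4
{'side': (np.float64(-38.10239451577013), np.float64(0.13519803291507224)), 'top': (np.float64(-37.15843342152291), np.float64(0.03301692143034741))}
```

```bash
python3 -m handwheel '{"deltas": [[-1,0,0,-0.015,0],[-1,0,0,0,-0.1],[-1,0,0,0,-0.1],[-1,0,0,0,0],[-1,0,0,0,0],[-1,0,0,0,0],[-1,0,0,0,0]]}'; python3 go.py; python3 - <<'E'
from meas import *
K={'side':[],'top':[]}
for i in range(3):
  for n,ce in (('side',[.585,.069]),('top',[.583,.0715])):
    f,W,c=cam(n); k=W[170:320,245:420].reshape(-1,3); k=k[(k[:,2]>.09)&(k[:,2]<.12)&(np.hypot(*(k[:,:2]-ce).T)>.12)].mean(0); K[n].append(np.degrees(np.arctan2(k[1]-ce[1],k[0]-ce[0])))
print({n:(np.mean(v),np.std(v)) for n,v in K.items()})
E
```

```text
clock: 22.78
tcp_pos: [0.5839, 0.0714, 0.2793]
orientation: [0.0, 0.857, 0.516, 0.0]
wrist_force: [1.0, 2.1, 4.8]
finger_gap: 0.0146
grip_force: 63.7
tcp [0.5839 0.0714 0.2793] psi 62.1 tilt 0.03 q [-0.01  0.35  0.03  1.26 -0.    2.04] F [1.  2.1 4.8] T [ 0.39 -0.42  0.17] gap 0.014554288605350449 grip 63.717427253723145 t 22.775
{'side': (np.float64(-36.460830977357915), np.float64(0.10510465596685946)), 'top': (np.float64(-35.86474181368886), np.float64(0.014159292897908494))}
```

```bash
python3 -c "
from workcell import hand_in
print(hand_in())"
```

```text
the job is handed in; nothing more can be done
None
```

I turned the turntable a quarter turn anticlockwise into its next stop, fitted the lid fully home, and twisted it about 37° clockwise to the pulse mark. It was handed in at about 23 s with the lid still gripped there at 64 N; no verdict came back.

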